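# Put the HPLC columns back in their boxes

## Task

The four chromatography columns lying on the bench are out of use. Put each one back in its own open storage box, the one whose foam slot is cut for its length and thickness, lying fully down in the slot; lower them in, never drop one from a height. Leave the amber bottle and the vial rack where they stand.

Things in the scene. Friction and masses are not known exactly. Their poses are not given: they have to be found in the camera images.
- col_long_mid (a point): Centre of the long HPLC column, loose, lying on the bench: steel tube, diameter 10 mm, white label, at each end a hexagonal steel fitting (16 mm across flats, 18.5 mm over corners, 18 mm long) and a black plug. 184 mm long overall, bare tube 138 mm. It rests on hexagon flats, axis 8 mm above its support. x runs along its length, ends alike. About 130 g.
- col_medium_mid (a point): Centre of the medium HPLC column, loose, lying on the bench: steel tube, diameter 10 mm, white label, at each end a hexagonal steel fitting (16 mm across flats, 18.5 mm over corners, 18 mm long) and a black plug. 134 mm long overall, bare tube 88 mm. It rests on hexagon flats, axis 8 mm above its support. x runs along its length, ends alike. About 100 g.
- col_short_mid (a point): Centre of the short HPLC column, loose, lying on the bench: steel tube, diameter 10 mm, white label, at each end a hexagonal steel fitting (16 mm across flats, 18.5 mm over corners, 18 mm long) and a black plug. 84 mm long overall, bare tube 38 mm. It rests on hexagon flats, axis 8 mm above its support. x runs along its length, ends alike. About 70 g.
- col_thick_mid (a point): Centre of the thick HPLC column, loose, lying on the bench: steel tube, diameter 28 mm, white label, at each end a hexagonal steel fitting (40 mm across flats, 46 mm over corners, 26 mm long) and a black plug. 150 mm long overall, bare tube 88 mm. It rests on hexagon flats, axis 20 mm above its support. x runs along its length, ends alike. About 550 g.
- box_long: Open storage box of the long column, fixed: brown carton, foam insert (black over light grey), 218 x 60 mm, 22 mm high. Centred slot 202 mm long, 34 wide, 12 deep, its floor 10 mm above the bench. Across the middle a finger cut-out, 46 mm along the slot, goes through foam and side walls down to the slot floor. Origin: centre of the underside; x along the slot.
- box_medium: Open storage box of the medium column, fixed: brown carton, foam insert (black over light grey), 168 x 60 mm, 22 mm high. Centred slot 152 mm long, 34 wide, 12 deep, its floor 10 mm above the bench. Across the middle a finger cut-out, 46 mm along the slot, goes through foam and side walls down to the slot floor. Origin: centre of the underside; x along the slot.
- box_short: Open storage box of the short column, fixed: brown carton, foam insert (black over light grey), 118 x 60 mm, 22 mm high. Centred slot 102 mm long, 34 wide, 12 deep, its floor 10 mm above the bench. Across the middle a finger cut-out, 46 mm along the slot, goes through foam and side walls down to the slot floor. Origin: centre of the underside; x along the slot.
- box_thick: Open storage box of the thick column, fixed: brown carton, foam insert (black over light grey), 184 x 88 mm, 34 mm high. Centred slot 168 mm long, 62 wide, 24 deep, its floor 10 mm above the bench. Across the middle a finger cut-out, 46 mm along the slot, goes through foam and side walls down to the slot floor. Origin: centre of the underside; x along the slot.
- bottle_mid (a point): Centre of a small amber bottle with white cap standing on the bench beyond the work, 46 mm in diameter, 80 mm tall (the point is 40 mm up). Not part of the job.
- vial_rack_mid (a point): A white rack of small capped vials standing on the bench beyond the work, 72 x 130 mm (long side on its y axis), 39 mm high; the point is at its middle, 20 mm up. Not part of the job.
Things that resemble listed ones, but are neither listed nor needed, are in the scene too. What is shaped like the box_thick but green is not meant.

How it is judged:
By the outcome, as a careful person would: the job done as asked, in the order asked, and still so for the second after the job is handed in, with the robot touching nothing.
It also fails if it takes over 109 s, if anything falls off the work surface, if the arm or the gripper's body presses on something with over 40 N, if the wrist force passes 120 N, or if a joint passes its speed limit or range.

## Robot

A 7-joint arm with a two-finger parallel gripper is mounted at the origin on the work surface. World frame = base frame: x ahead of the robot, y to its left, z up, the work surface at z = 0. Lengths are in mm, angles in rad, forces in N, time in s.
With the tool pointing down it reaches from about 350 to 900 mm from the base axis. Payload 19.9 kg.
Tool frame: the origin (TCP) lies between the finger pads; the fingertips stand 19 mm ahead of it and the grasp point (between the pads) is the TCP; z points along the fingers, y is the direction in which the jaws open and shut (so a half turn about z gives the same grasp; the last joint's range is limited). The gripper opens to 94 mm and grips with 3 to 60 N. Pads are 16 mm wide; open, the fingers measure 119 mm over their backs; the gripper's body (75 mm by 177 mm) begins 78 mm behind the grasp point.
Start: joints at [1.282, 0.417, -0.01, 1.614, 0.005, 1.111, -0.053], TCP at [153.29, -605.89, 224.425] pointing down, gripper open.
Joint ranges: [-2.81, 2.81], [-0.39, 2.02], [-1.27, 1.25], [0.06, 2.57], [-1.19, 4.33], [0.19, 2], [-2.82, 2.82]. Speed limits (rad/s): [1.89, 1.89, 2.39, 2.39, 3.01, 3.01, 3.01].

## Interface

Orientations are given as a unit quaternion [x, y, z, w].
In Python, from station import sensors, eyes, ctrl gives the robot as it stands.
- The arm moves only by the tool servo_tool, never from a script. Its argument "steps" is a list of rows, each a list of 6 numbers: the shift along the tool's x, y, z in cm, then the turn, a rotation vector about the tool's x, y, z in rad. In form: [[tx, ty, tz, ax, ay, az], ...]. A call has exactly 5 rows; each row shifts and turns the commanded pose from where the row before left it, along the tool's axes as they then stand; what a row does not reach is not made up. A row lasts 1/10 s, in which the tool goes at most 50 mm and 8.59 degrees, less where a joint would pass 70% of its speed; a pose out of reach is approached as far as the arm can. A call is refused whole if a number of a shift passes 5 or a number of a turn 0.15, either way. A call with a gripper value outside its range is refused whole. "grip" is the gripper command: -1 is shut, 1 is fully open, values between are in proportion, set as the call begins (left out, the last holds). The fingers move at their own pace and stop on an object; "newtons" is the grip in N (left out, the last holds). Time passes only in rows, so rows that do not move let the fingers close, or fill a call up. It gives the time, the measured TCP pose, the force and the opening at its end, in the units of the state.
- sensors.sense(): the state, without advancing time (a new reading comes with each control period).
- eyes.read_camera(name): name is "scene" or "top" or "wrist"; returns a dict with "color" (384x512x3 uint8, red, green, blue), "mtx" (3x3 intrinsics, pixels), "camera_from_world" (4x4, takes a point from world to camera coordinates). Camera axes: x right, y down, z forward; pixel columns grow to the right and rows downward; lengths in mm; the calibration is good to about 2 mm. A picture is of the moment at which its call begins. There is no depth.
- ctrl.job_done(): hands the job in, once; it reports no verdict.
Trained networks look in a picture, given as the dict that the camera call returned (one of the last four; its "shot" number tells which), for a name from the list of things; names that differ only in an ending like _2 or _b are one class to them, and where a whole thing is asked for, a point or a joint stands for the part that bears it (a point fixed in the world has none). Each returns a list of dicts, best first, with "confidence" (0 to 1); they miss things now and then, are a little off and sometimes report something else, mostly with a low value. They report only what shows in the picture. A call takes as long as a camera call. They do not tell look-alikes from the thing itself.
- eyes.spot_in(picture, target): "at" ([x, y, z] in mm, in the coordinates of the camera as it stood for that picture, good to about 4 mm: the middle of the surface that is visible of it).
- eyes.cut_out(picture, target): "mask" (384x512 bool, what is visible of it).
- eyes.tip_of(picture, target): "at" ([x, y, z] in mm, in the coordinates of the camera as it stood for that picture, good to about 4 mm: a listed point, or the origin of a listed thing).
The state is a dict: "time_s": time; "qpos": joint angles; "qd": joint speeds; "effort": joint torques, N m; "tcp_pos": TCP position; "orientation": TCP orientation; "wrist_force": force on the tool from outside, world axes, zero at the start; "torque": the same for the moment, N m; "width": finger opening in mm.
Only numpy, scipy, OpenCV 4.12 (cv2) and the standard library are available. Lean on these libraries where they do the work, as an engineer would, in place of code of your own. Each camera call takes 0.05 s, during which the arm holds its last target. There are 200 camera calls.

## Working session

There is one attempt and no reset: what is moved stays moved. The work goes in short steps, Python scripts to look and compute and a tool call to move; the robot and the scene stay as the last step left them, time stands still between calls to the robot, and variables do not carry over. Pictures are saved under pics/ and viewed, about 12 in all and at most 16, crops included, and the job is handed in when it is done.

Besides the shell and the picture viewer there is one more tool, called by a JSON object that holds its "op" and its "data", one argument or row to a line. servo_tool: Moves the arm, as the interface text tells. Its arguments: {"type":"object","properties":{"steps":{"type":"array"},"grip":{"type":"number"},"newtons":{"type":"number"}},"required":["steps"]}

```bash
mkdir -p pics; cat > h.py <<'E'
import numpy as np, cv2
from scipy.spatial.transform import Rotation as R
from station import sensors, eyes, ctrl
def save(p,n): cv2.imwrite(f'pics/{n}.png',cv2.cvtColor(p['color'],cv2.COLOR_RGB2BGR))
def w(p,at):
    T=np.linalg.inv(p['camera_from_world']); return (T@np.r_[at,1])[:3]
def ray(p,uv,z):
    T=np.linalg.inv(p['camera_from_world']); d=T[:3,:3]@np.linalg.solve(p['mtx'],np.r_[uv,1.]); o=T[:3,3]
    return o+d*(z-o[2])/d[2]
N=['col_long_mid','col_medium_mid','col_short_mid','col_thick_mid','box_long','box_medium','box_short','box_thick','bottle_mid','vial_rack_mid']
E
python3 - <<'E'
from h import *
s=sensors.sense(); print(s['time_s'],s['tcp_pos'],s['orientation'])
for c in ['top','scene']:
    p=eyes.read_camera(c); save(p,c+'0')
    print(c,np.linalg.inv(p['camera_from_world'])[:3,3].round(),p['mtx'][0,0])
    for n in N:
        print(n,[(round(d['confidence'],2),w(p,d['at']).round().tolist()) for d in eyes.tip_of(p,n)][:4])
print(sensors.sense()['time_s'])
E
```

```text
0.0 [ 153.19785181 -605.56667249  223.82729927] [ 9.92332273e-01  1.23597220e-01 -1.25776652e-04 -6.09824647e-04]
top [ 363. -128. 1382.] 486.092729960278
col_long_mid [(0.83, [598.0, 358.0, 11.0]), (0.34, [415.0, -127.0, 7.0]), (0.29, [432.0, 100.0, -3.0])]
col_medium_mid [(0.74, [413.0, -126.0, 8.0])]
col_short_mid [(0.68, [642.0, 102.0, 9.0])]
col_thick_mid [(0.96, [425.0, 365.0, 20.0]), (0.58, [762.0, 164.0, 44.0])]
box_long [(0.83, [591.0, -349.0, -2.0])]
box_medium [(0.58, [623.0, -124.0, -3.0])]
box_short [(0.85, [432.0, 99.0, 1.0])]
box_thick [(0.85, [493.0, -593.0, 4.0]), (0.74, [410.0, -352.0, -1.0])]
bottle_mid [(0.83, [763.0, 161.0, 39.0])]
vial_rack_mid [(0.7, [771.0, -186.0, 20.0])]
scene [1460. -224. 1436.] 440.27077202432315
col_long_mid [(0.57, [602.0, 357.0, 10.0])]
col_medium_mid [(0.54, [419.0, -124.0, 8.0])]
col_short_mid [(0.66, [647.0, 105.0, 10.0])]
col_thick_mid [(0.66, [424.0, 364.0, 21.0]), (0.61, [604.0, 356.0, 8.0])]
box_long [(0.62, [590.0, -345.0, 1.0])]
box_medium [(0.82, [623.0, -126.0, -1.0])]
box_short [(0.81, [432.0, 107.0, 5.0])]
box_thick [(0.86, [411.0, -353.0, -1.0]), (0.55, [488.0, -589.0, -4.0])]
bottle_mid [(0.75, [766.0, 161.0, 42.0])]
vial_rack_mid [(0.9, [773.0, -182.0, 19.0])]
1.1
```

View both.

View pics/top0.png

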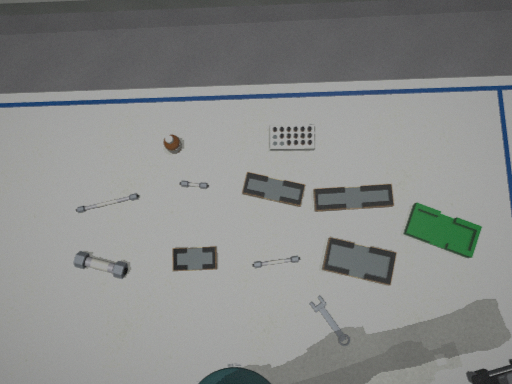

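View pics/scene0.png

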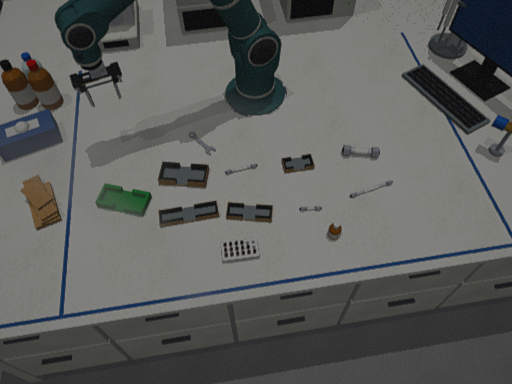

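```bash
python3 - <<'E'
from h import *
Z=dict(col_long_mid=10,col_medium_mid=10,col_short_mid=10,col_thick_mid=28,box_long=22,box_medium=22,box_short=22,box_thick=34)
for c in ['top','scene']:
    p=eyes.read_camera(c)
    for n in N[:8]:
        for d in eyes.cut_out(p,n)[:3]:
            m=d['mask'].astype(np.uint8); v,u=np.nonzero(m)
            if len(u)<20: continue
            P=np.array([ray(p,(a,b),Z[n])[:2] for a,b in zip(u,v)],np.float32)
            (cx,cy),(a,b),t=cv2.minAreaRect(P)
            if a<b: t+=90
            print(c,n,round(d['confidence'],2),'uv',u.mean().round(),v.mean().round(),'rect',round(cx),round(cy),'size',round(max(a,b)),round(min(a,b)),'ang',round((t+90)%180-90,1))
E
```

```text
top col_long_mid 0.52 uv 292.0 138.0 rect 774 -184 size 128 82 ang 88.4
top col_long_mid 0.48 uv 107.0 203.0 rect 597 356 size 178 18 ang -78.3
top col_medium_mid 0.75 uv 275.0 262.0 rect 415 -125 size 127 15 ang -82.6
top col_medium_mid 0.33 uv 292.0 137.0 rect 775 -181 size 134 79 ang 88.1
top col_thick_mid 0.87 uv 100.0 265.0 rect 420 364 size 156 47 ang 75.0
top col_thick_mid 0.26 uv 275.0 262.0 rect 415 -125 size 132 18 ang -83.5
top box_long 0.62 uv 353.0 197.0 rect 588 -349 size 223 66 ang -87.1
top box_medium 0.88 uv 272.0 189.0 rect 620 -123 size 170 66 ang 75.2
top box_medium 0.68 uv 105.0 203.0 rect 594 353 size 179 21 ang -79.1
top box_short 0.95 uv 194.0 259.0 rect 430 102 size 130 64 ang 88.5
top box_thick 0.95 uv 442.0 231.0 rect 488 -585 size 193 96 ang 68.2
top box_thick 0.86 uv 358.0 261.0 rect 411 -352 size 191 94 ang 75.9
scene col_long_mid 0.43 uv 370.0 189.0 rect 602 357 size 181 18 ang -78.4
scene col_medium_mid 0.56 uv 241.0 169.0 rect 421 -126 size 120 15 ang -84.7
scene col_medium_mid 0.41 uv 183.0 175.0 rect 408 -356 size 203 122 ang 74.7
scene col_short_mid 0.42 uv 309.0 208.0 rect 648 103 size 79 13 ang 80.3
scene col_thick_mid 0.69 uv 360.0 151.0 rect 429 364 size 148 54 ang 74.9
scene col_thick_mid 0.44 uv 183.0 175.0 rect 421 -354 size 195 113 ang 75.7
scene box_long 0.58 uv 188.0 214.0 rect 600 -349 size 220 76 ang -88.0
scene box_medium 0.85 uv 249.0 212.0 rect 631 -125 size 171 75 ang 75.3
scene box_medium 0.27 uv 334.0 230.0 rect 758 167 size 68 43 ang -15.4
scene box_short 0.64 uv 297.0 164.0 rect 443 102 size 127 81 ang -89.7
scene box_thick 0.82 uv 123.0 200.0 rect 505 -586 size 200 110 ang 67.7
scene box_thick 0.69 uv 183.0 175.0 rect 424 -353 size 196 118 ang 75.3
scene box_thick 0.45 uv 243.0 168.0 rect 439 -126 size 123 20 ang -82.5
```

The top and scene views agree. The columns are thick at (100,265), long (107,203), short (194,185) and medium (275,262). The boxes are short (194,259), medium (273,189), long (353,197) and thick (359,261). The green look-alike at (442,231) and the wrench stay out of the job. I'll start with the medium column.

```bash
cat >> h.py <<'E'
def plan(pos,yaw,n=None):
    """rows (tool axes, cm/rad) from the measured pose to pos (mm), tool down, x axis at yaw (deg)"""
    s=sensors.sense(); p=np.array(s['tcp_pos']); q=R.from_quat(s['orientation'])
    c,k=np.cos(np.radians(yaw)),np.sin(np.radians(yaw))
    G=R.from_matrix(np.array([[c,k,0],[k,-c,0],[0,0,-1.]]))
    rv=(q.inv()*G).as_rotvec(); d=np.array(pos)-p
    if n is None: n=max(1,int(np.ceil(max(np.linalg.norm(d)/46,np.linalg.norm(rv)/.125))))
    print('from',p.round(1),'t',round(s['time_s'],2),'F',np.round(s['wrist_force'],1),'w',round(s['width'],1))
    rows=[]
    for i in range(n):
        sh=np.round(q.inv().apply(np.array(pos)-p)/(n-i)/10,2)
        tr=np.round((q.inv()*G).as_rotvec()/(n-i),3)
        p=p+q.apply(sh*10); q=q*R.from_rotvec(tr); rows.append([float(x) for x in np.r_[sh,tr]])
    while len(rows)%5: rows.append([0]*6)
    for i in range(0,len(rows),5): print(str(rows[i:i+5]).replace('0.0,','0,').replace(' ',''))
E
python3 - <<'E'
from h import *
plan((416,-125,170),96.5)
E
```

```text
from [ 153.3 -605.9  224.4] t 2.0 F [ 0.  -0.1 -0.3] w 94.1
[[3.11,-3.35,0.45,-0,0,-0.12],[3.48,-2.95,0.45,-0,0,-0.12],[3.81,-2.51,0.45,-0,-0,-0.12],[4.09,-2.04,0.45,-0,-0,-0.12],[4.3,-1.54,0.46,-0,-0,-0.12]]
[[4.45,-1.01,0.45,-0,-0,-0.12],[4.54,-0.47,0.46,-0,-0,-0.119],[4.57,0.07,0.45,-0,-0,-0.12],[4.52,0.62,0.46,-0,-0,-0.119],[4.42,1.15,0.45,-0,-0,-0.12]]
[[4.25,1.67,0.46,-0,-0,-0.119],[4.02,2.17,0.45,-0,-0,-0.12],[0,0,0,0,0,0],[0,0,0,0,0,0],[0,0,0,0,0,0]]
```

{"op": "servo_tool", "data": {
  "steps": [
    [3.1,-3.35,0.45,0,0,-0.12],
    [3.5,-2.95,0.45,0,0,-0.12],
    [3.8,-2.5,0.45,0,0,-0.12],
    [4.1,-2.05,0.45,0,0,-0.12],
    [4.3,-1.55,0.45,0,0,-0.12]
  ],
  "grip": 1,
  "newtons": 30
}}

```text
time_s: 2.5
tcp_pos: [263.4, -403.8, 201.9]
orientation: [0.91, 0.414, -0.0, 0.0]
wrist_force: [0.9, -0.7, -0.3]
width: 94.0
```

{"op": "servo_tool", "data": {
  "steps": [
    [4.45,-1.0,0.45,0,0,-0.12],
    [4.55,-0.45,0.45,0,0,-0.12],
    [4.55,0.05,0.45,0,0,-0.12],
    [4.5,0.6,0.45,0,0,-0.12],
    [4.4,1.15,0.45,0,0,-0.12]
  ]
}}

```text
time_s: 3.0
tcp_pos: [372.3, -203.9, 179.6]
orientation: [0.748, 0.664, -0.0, 0.0]
wrist_force: [1.1, -0.8, 0.1]
width: 93.9
```

{"op": "servo_tool", "data": {
  "steps": [
    [4.25,1.65,0.45,0,0,-0.12],
    [4.0,2.15,0.45,0,0,-0.12],
    [0,0,0,0,0,0],
    [0,0,0,0,0,0],
    [0,0,0,0,0,0]
  ]
}}

```text
time_s: 3.5
tcp_pos: [414.6, -126.2, 170.5]
orientation: [0.665, 0.747, -0.0, -0.0]
wrist_force: [-0.3, -2.0, -0.6]
width: 93.9
```

```bash
cat >> h.py <<'E'
def col(n,z,fname=None,cam='wrist',near=None):
    """fit masks of column n from a camera: world centre, axis angle"""
    p=eyes.read_camera(cam)
    if fname: save(p,fname)
    for d in eyes.cut_out(p,n)[:2]:
        v,u=np.nonzero(d['mask'])
        if len(u)<20: continue
        P=np.array([ray(p,(a,b),z)[:2] for a,b in zip(u,v)],np.float32)
        (cx,cy),(a,b),t=cv2.minAreaRect(P)
        if a<b: t+=90
        print(cam,n,round(d['confidence'],2),'uv',u.mean().round(),v.mean().round(),'rows',v.min(),v.max(),'cols',u.min(),u.max(),'rect',round(cx,1),round(cy,1),'size',round(max(a,b)),round(min(a,b)),'ang',round(t%180,1))
    for d in eyes.tip_of(p,n)[:2]: print('  tip',round(d['confidence'],2),w(p,d['at']).round(1))
    return p
E
python3 - <<'E'
from h import *
p=col('col_medium_mid',9,'w1'); print(np.linalg.inv(p['camera_from_world']).round(2))
s=sensors.sense(); print(s['tcp_pos'],s['orientation'],s['qpos'])
E
```

```text
wrist col_medium_mid 0.75 uv 265.0 176.0 rows 108 247 cols 255 275 rect 417.8 -125.5 size 135 19 ang 96.9
  tip 0.78 [ 416.7 -124.4    9. ]
[[ 9.9000e-01  1.1000e-01  3.0000e-02  4.0710e+02]
 [ 1.2000e-01 -9.7000e-01 -2.3000e-01 -5.8910e+01]
 [-0.0000e+00  2.3000e-01 -9.7000e-01  3.3111e+02]
 [ 0.0000e+00  0.0000e+00  0.0000e+00  1.0000e+00]]
[ 414.61292891 -126.31889683  170.52997594] [ 6.65399370e-01  7.46487546e-01 -1.12933256e-04  1.00989163e-04] [ 0.74275363  0.17695455 -0.56333053  2.10697744  0.12183508  0.88814627
  0.2241598 ]
```

View pics/w1.png

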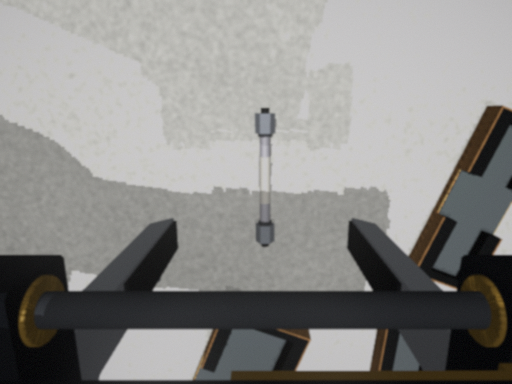

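The wrist view shows the medium column whole between the fingers, from (265,108) to (265,247). The fit matches its 134 mm length.

```bash
python3 - <<'E'
from h import *
plan((417.3,-125.3,21.5),96.9,5)
E
```

```text
from [ 414.6 -126.3  170.5] t 3.65 F [-0.3  0.5 -0.3] w 94.0
[[0.01,0.06,2.98,-0,0,-0.001],[0.02,0.05,2.98,-0,0,-0.001],[0.01,0.06,2.98,-0,0,-0.001],[0.02,0.05,2.98,-0,0,-0.001],[0.01,0.06,2.98,-0,0,-0.002]]
```

{"op": "servo_tool", "data": {
  "steps": [
    [0.02,0.06,4,0,0,-0.003],
    [0.02,0.06,4,0,0,-0.003],
    [0.02,0.06,4,0,0,0],
    [0.02,0.05,2,0,0,0],
    [0,0.05,0.9,0,0,0]
  ]
}}

```text
time_s: 4.15
tcp_pos: [416.5, -124.4, 19.8]
orientation: [0.663, 0.749, -0.0, -0.001]
wrist_force: [-0.1, 0.5, 0.4]
width: 94.2
```

{"op": "servo_tool", "data": {
  "steps": [
    [0,0,0,0,0,0],
    [0,0,0,0,0,0],
    [0,0,0,0,0,0],
    [0,0,0,0,0,0],
    [0,0,0,0,0,0]
  ],
  "grip": -1,
  "newtons": 30
}}

```text
time_s: 4.65
tcp_pos: [417.9, -124.5, 22.0]
orientation: [0.662, 0.749, 0.0, 0.001]
wrist_force: [-0.3, -0.3, -0.1]
width: 57.8
```

{"op": "servo_tool", "data": {
  "steps": [
    [0,0,0,0,0,0],
    [0,0,0,0,0,0],
    [0,0,0,0,0,0],
    [0,0,0,0,0,0],
    [0,0,0,0,0,0]
  ]
}}

```text
time_s: 5.15
tcp_pos: [417.6, -124.2, 21.4]
orientation: [0.662, 0.749, 0.0, -0.0]
wrist_force: [0.6, -0.2, 0.5]
width: 17.2
```

{"op": "servo_tool", "data": {
  "steps": [
    [0,0,0,0,0,0],
    [0,0,0,0,0,0],
    [0,0,-0.3,0,0,0],
    [0,0,-1,0,0,0],
    [0,0,-2,0,0,0]
  ]
}}

```text
time_s: 5.65
tcp_pos: [417.0, -123.8, 54.6]
orientation: [0.662, 0.749, -0.0, -0.001]
wrist_force: [-0.3, -0.3, -0.6]
width: 9.0
```

{"op": "servo_tool", "data": {
  "steps": [
    [0,0,-3,0,0,0],
    [0,0,-2.5,0,0,0],
    [0,0,-1,0,0,0],
    [0,0,0,0,0,0],
    [0,0,0,0,0,0]
  ]
}}

```text
time_s: 6.15
tcp_pos: [417.2, -124.3, 118.9]
orientation: [0.662, 0.749, -0.0, -0.0]
wrist_force: [0.5, -0.4, -1.4]
width: 8.9
```

```bash
python3 - <<'E'
from h import *
p=col('col_medium_mid',110,'w2')
plan((622,-125,110),75.2)
E
```

```text
wrist col_medium_mid 0.92 uv 262.0 208.0 rows 110 351 cols 244 282 rect 417.6 -124.1 size 134 19 ang 96.7
  tip 0.76 [ 415.5 -123.5  103.3]
from [ 417.1 -124.   118.5] t 6.3 F [-1.1 -0.3 -1.2] w 9.0
[[-0.52,4.06,0.16,-0,-0,0.076],[-0.22,4.09,0.16,-0,-0,0.076],[0.1,4.1,0.17,-0.001,-0,0.076],[0.41,4.08,0.17,-0,-0,0.077],[0.72,4.04,0.16,-0.001,-0.001,0.076]]
```

View pics/w2.png

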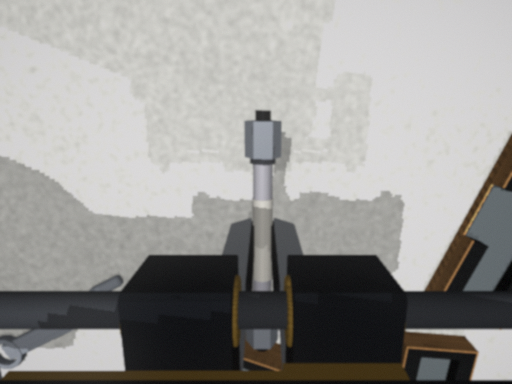

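The column is held level at its tube, from (263,110) to (263,350). Next is the medium box.

{"op": "servo_tool", "data": {
  "steps": [
    [-0.5,4.05,0,0,0,0.076],
    [-0.2,4.1,0,0,0,0.076],
    [0.1,4.1,0,0,0,0.076],
    [0.4,4.1,0,0,0,0.076],
    [0.7,4.05,0,0,0,0.076]
  ]
}}

```text
time_s: 6.8
tcp_pos: [623.9, -124.9, 118.0]
orientation: [0.793, 0.61, -0.001, -0.001]
wrist_force: [0.3, -0.0, -0.1]
width: 8.8
```

{"op": "servo_tool", "data": {
  "steps": [
    [0,0,0,0,0,0],
    [0,0,0,0,0,0],
    [0,0,0,0,0,0],
    [0,0,0,0,0,0],
    [0,0,0,0,0,0]
  ]
}}

```text
time_s: 7.3
tcp_pos: [622.2, -125.5, 119.6]
orientation: [0.792, 0.611, -0.0, 0.0]
wrist_force: [-1.0, -0.2, -0.8]
width: 8.6
```

```bash
python3 - <<'E'
from h import *
p=col('box_medium',22,'w3')
for c in ('top','scene'): col('box_medium',22,None,c)
plan((622.5,-125,60),75.2,5)
E
```

```text
wrist box_medium 0.79 uv 263.0 146.0 rows 78 246 cols 218 306 rect 629.0 -102.0 size 128 63 ang 75.7
  tip 0.92 [ 619.4 -124.8    4.5]
top box_medium 0.29 uv 308.0 136.0 rows 125 149 cols 299 314 rect 770.4 -226.0 size 74 41 ang 1.4
scene box_medium 0.6 uv 249.0 212.0 rows 202 222 cols 226 272 rect 631.3 -125.5 size 172 75 ang 75.3
  tip 0.71 [ 624.5 -127.1   -4.4]
from [ 622.8 -125.2  119.4] t 7.75 F [ 0.5 -0.1 -1.2] w 9.0
[[0,-0.01,1.19,-0,-0,0.0],[0,-0,1.19,-0,-0,0.0],[0,-0.01,1.19,-0,-0,0.0],[0,-0,1.19,-0,-0,0.001],[0.01,-0.01,1.18,-0,-0,0.0]]
```

View pics/w3.png

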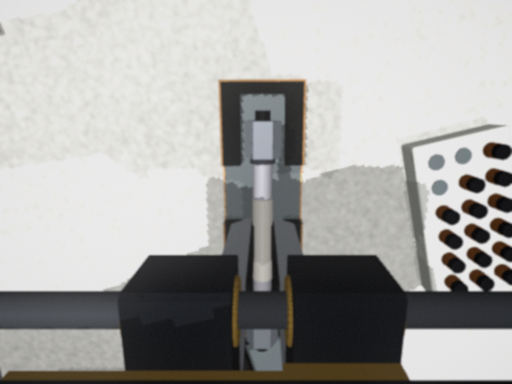

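```bash
python3 - <<'E'
from h import *
p=eyes.read_camera('wrist')
a=ray(p,(220,80.5),22);b=ray(p,(304,80.5),22);m=(a+b)/2;u=np.array([np.cos(np.radians(75.4)),np.sin(np.radians(75.4)),0])
print(a.round(1),b.round(1),np.linalg.norm(a-b),'centre',m-84*u, np.degrees(np.arctan2(*(b-a)[1::-1])))
E
```

```text
[615.8 -33.3  22. ] [673.9 -48.5  22. ] 60.04154572087057 centre [ 623.65967683 -122.2150649    22.        ] -14.661622047230997
```

The box end edge is at row 80, columns 220–304, which puts the box centre at about (623.5,-123). The column sits over the slot. I'll lower it.

{"op": "servo_tool", "data": {
  "steps": [
    [0.18,0.03,2,0,0,0],
    [0,0,3,0,0,0],
    [0,0,2,0,0,0],
    [0,0,0.8,0,0,0],
    [0,0,0.4,0,0,0]
  ]
}}

```text
time_s: 8.3
tcp_pos: [623.4, -123.4, 37.0]
orientation: [0.792, 0.611, -0.0, -0.0]
wrist_force: [0.4, 0.1, -1.0]
width: 8.9
```

{"op": "servo_tool", "data": {
  "steps": [
    [0,0,0.2,0,0,0],
    [0,0,0.2,0,0,0],
    [0,0,0.15,0,0,0],
    [0,0,0,0,0,0],
    [0,0,0,0,0,0]
  ]
}}

```text
time_s: 8.8
tcp_pos: [623.7, -123.5, 32.3]
orientation: [0.792, 0.611, 0.0, 0.0]
wrist_force: [-0.5, -0.9, -1.0]
width: 8.8
```

```bash
python3 - <<'E'
from h import *
plan((623.3,-123,31.5),75.2,5)
E
```

```text
from [ 623.7 -123.5   32.3] t 8.8 F [-0.5 -0.9 -1. ] w 8.8
[[0.01,-0.01,0.02,0,-0,0.0],[0.01,-0.01,0.01,0,-0,0.0],[0.01,-0.01,0.02,0,-0,0.0],[0.01,-0.01,0.01,0,-0,0.001],[0,-0.01,0.02,0,-0,0.0]]
```

{"op": "servo_tool", "data": {
  "steps": [
    [0,0,0.05,0,0,0],
    [0,0,0.05,0,0,0],
    [0,0,0,0,0,0],
    [0,0,0,0,0,0],
    [0,0,0,0,0,0]
  ]
}}

```text
time_s: 9.3
tcp_pos: [623.7, -123.5, 31.4]
orientation: [0.792, 0.611, 0.0, 0.0]
wrist_force: [-2.6, 0.9, 5.6]
width: 8.8
```

{"op": "servo_tool", "data": {
  "steps": [
    [0,0,0,0,0,0],
    [0,0,0,0,0,0],
    [0,0,0,0,0,0],
    [0,0,0,0,0,0],
    [0,0,0,0,0,0]
  ],
  "grip": 0.06
}}

```text
time_s: 9.8
tcp_pos: [623.5, -123.5, 30.9]
orientation: [0.792, 0.611, -0.0, -0.0]
wrist_force: [-0.1, 0.2, -0.9]
width: 45.4
```

{"op": "servo_tool", "data": {
  "steps": [
    [0,0,0,0,0,0],
    [0,0,-2,0,0,0],
    [0,0,-4,0,0,0],
    [0,0,-4,0,0,0],
    [0,0,-2,0,0,0]
  ]
}}

```text
time_s: 10.3
tcp_pos: [624.6, -123.5, 154.4]
orientation: [0.792, 0.611, 0.001, 0.001]
wrist_force: [2.2, 0.0, -0.3]
width: 49.8
```

```bash
python3 - <<'E'
from h import *
p=col('col_medium_mid',19,'w4')
plan((646,104,160),83)
E
```

```text
wrist col_medium_mid 0.84 uv 261.0 185.0 rows 109 260 cols 251 272 rect 624.8 -124.5 size 136 19 ang 74.9
  tip 0.85 [ 625.1 -125.6   17.3]
from [ 624.1 -123.7  152.1] t 10.45 F [ 0.1 -0.2 -1.4] w 49.8
[[4.52,-0.73,-0.16,0,0,-0.027],[4.53,-0.61,-0.16,0.001,0,-0.027],[4.55,-0.49,-0.16,0,0,-0.027],[4.56,-0.37,-0.16,0.001,0,-0.027],[4.57,-0.24,-0.15,0,0,-0.027]]
```

View pics/w4.png

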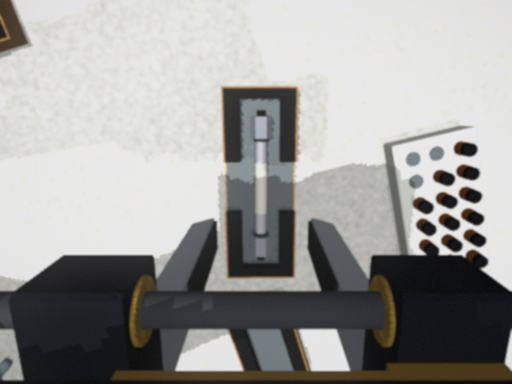

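The medium column lies flat and centred in its slot, from (261,109) to (261,260). Next is the short column.

{"op": "servo_tool", "data": {
  "steps": [
    [4.5,-0.75,0,0,0,-0.027],
    [4.55,-0.6,0,0,0,-0.027],
    [4.55,-0.5,0,0,0,-0.027],
    [4.55,-0.35,0,0,0,-0.027],
    [4.55,-0.25,0,0,0,-0.027]
  ]
}}

```text
time_s: 10.95
tcp_pos: [644.7, 105.6, 149.5]
orientation: [0.749, 0.663, -0.001, -0.001]
wrist_force: [0.8, -0.9, -0.1]
width: 49.6
```

{"op": "servo_tool", "data": {
  "steps": [
    [0,0,0,0,0,0],
    [0,0,0,0,0,0],
    [0,0,0,0,0,0],
    [0,0,0,0,0,0],
    [0,0,0,0,0,0]
  ]
}}

```text
time_s: 11.45
tcp_pos: [645.4, 102.8, 150.8]
orientation: [0.749, 0.662, -0.0, 0.0]
wrist_force: [-0.1, 0.4, 0.7]
width: 50.2
```

```bash
python3 - <<'E'
from h import *
p=col('col_short_mid',9,'w5')
plan((646,104,60),83,5)
E
```

```text
wrist col_short_mid 0.94 uv 261.0 180.0 rows 135 226 cols 250 271 rect 644.7 106.4 size 83 18 ang 83.3
  tip 0.86 [644.3 100.2   3.3]
from [645.4 103.4 151. ] t 11.6 F [-0.1  0.8  0.3] w 49.8
[[0.01,0.01,1.82,0,0,-0.0],[0.01,0.01,1.82,0,0,-0.0],[0.02,0.01,1.82,0,0,-0.0],[0.01,0.01,1.82,0,0,-0.0],[0.02,0.01,1.82,0,0,-0.001]]
```

View pics/w5.png

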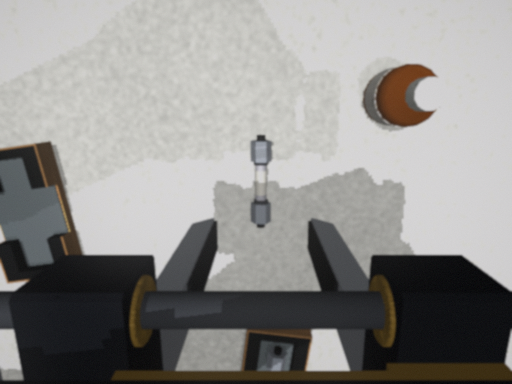

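The short column stands at (261,135)–(261,226) between the fingers, and the bottle is well clear at (405,95). I'll descend and grasp.

{"op": "servo_tool", "data": {
  "steps": [
    [0.15,0,3.5,0,0,0],
    [0,0,4,0,0,0],
    [0,0,3,0,0,0],
    [0,0,1.5,0,0,0],
    [0,0,0.7,0,0,0]
  ]
}}

```text
time_s: 12.1
tcp_pos: [645.1, 105.3, 22.9]
orientation: [0.749, 0.663, -0.001, -0.0]
wrist_force: [-0.2, -0.5, 0.3]
width: 49.6
```

{"op": "servo_tool", "data": {
  "steps": [
    [0,0,0.22,0,0,0],
    [0,0,0,0,0,0],
    [0,0,0,0,0,0],
    [0,0,0,0,0,0],
    [0,0,0,0,0,0]
  ]
}}

```text
time_s: 12.6
tcp_pos: [645.8, 105.5, 22.4]
orientation: [0.749, 0.663, 0.0, 0.0]
wrist_force: [-0.3, 0.2, -0.9]
width: 49.8
```

{"op": "servo_tool", "data": {
  "steps": [
    [0,0,0,0,0,0],
    [0,0,0,0,0,0],
    [0,0,0,0,0,0],
    [0,0,0,0,0,0],
    [0,0,0,0,0,0]
  ],
  "grip": -1
}}

```text
time_s: 13.1
tcp_pos: [645.5, 105.5, 21.7]
orientation: [0.749, 0.663, -0.0, -0.0]
wrist_force: [-0.1, -0.3, -0.0]
width: 13.2
```

{"op": "servo_tool", "data": {
  "steps": [
    [0,0,0,0,0,0],
    [0,0,0,0,0,0],
    [0,0,-1,0,0,0],
    [0,0,-3,0,0,0],
    [0,0,-4,0,0,0]
  ]
}}

```text
time_s: 13.6
tcp_pos: [644.5, 105.3, 101.9]
orientation: [0.749, 0.663, -0.001, -0.001]
wrist_force: [-0.8, 0.1, 0.2]
width: 9.2
```

```bash
python3 - <<'E'
from h import *
p=col('col_short_mid',88)
plan((432,102,110),89)
E
```

```text
wrist col_short_mid 0.6 uv 263.0 217.0 rows 158 290 cols 246 280 rect 645.9 111.2 size 74 18 ang 83.2
wrist col_short_mid 0.25 uv 440.0 97.0 rows 58 135 cols 384 500 rect 740.4 167.1 size 56 36 ang 173.1
  tip 0.98 [642.6 101.7  84.5]
from [646.9 105.7 104.9] t 13.75 F [ 0.2 -0.2 -1.6] w 9.2
[[-0.6,-4.26,-0.12,0.001,-0,-0.021],[-0.51,-4.27,-0.12,0.001,-0,-0.021],[-0.42,-4.28,-0.11,0.001,-0,-0.021],[-0.33,-4.28,-0.11,0.001,-0,-0.021],[-0.23,-4.29,-0.1,0.001,-0.001,-0.021]]
```

Held (width 9.2). Over to the short box.

{"op": "servo_tool", "data": {
  "steps": [
    [-0.6,-4.25,0,0,0,-0.021],
    [-0.5,-4.25,0,0,0,-0.021],
    [-0.4,-4.3,0,0,0,-0.021],
    [-0.3,-4.3,0,0,0,-0.021],
    [-0.25,-4.3,0,0,0,-0.021]
  ]
}}

```text
time_s: 14.25
tcp_pos: [428.2, 101.8, 101.2]
orientation: [0.713, 0.701, -0.0, -0.0]
wrist_force: [-0.3, 1.2, 0.7]
width: 9.1
```

{"op": "servo_tool", "data": {
  "steps": [
    [0,0,0,0,0,0],
    [0,0,0,0,0,0],
    [0,0,0,0,0,0],
    [0,0,0,0,0,0],
    [0,0,0,0,0,0]
  ]
}}

```text
time_s: 14.75
tcp_pos: [430.9, 102.2, 101.6]
orientation: [0.713, 0.701, 0.0, -0.0]
wrist_force: [-0.0, 0.7, -0.3]
width: 9.0
```

```bash
python3 - <<'E'
from h import *
p=col('box_short',22,'w6')
col('box_short',22,None,'scene')
plan((432.5,103,60),89,5)
E
```

```text
wrist box_short 0.8 uv 263.0 166.0 rows 114 255 cols 214 307 rect 431.5 114.0 size 104 64 ang 90.6
scene box_short 0.77 uv 297.0 164.0 rows 154 173 cols 281 314 rect 439.3 99.8 size 128 82 ang 91.7
  tip 0.7 [433.7 108.3   4.8]
from [430.5 102.1 101.7] t 15.05 F [ 1.3 -0.5 -0.5] w 9.1
[[0.02,0.04,0.83,-0,-0,0.0],[0.02,0.04,0.84,-0,-0,0.0],[0.02,0.04,0.83,-0,-0,0.0],[0.02,0.04,0.84,-0,-0,0.0],[0.01,0.04,0.83,-0,-0,0.0]]
```

View pics/w6.png

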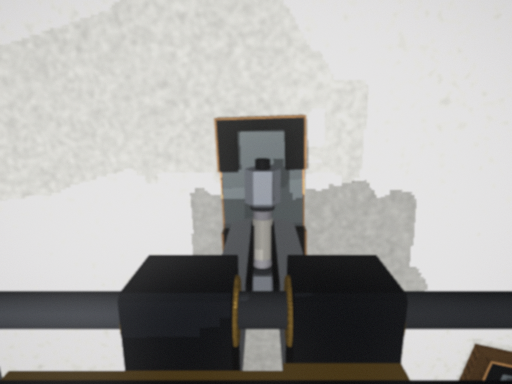

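```bash
python3 - <<'E'
from h import *
p=eyes.read_camera('wrist')
a=ray(p,(215.5,118),22);b=ray(p,(306.5,115),22);m=(a+b)/2
ang=np.arctan2(*(b-a)[1::-1]);u=np.array([-np.sin(ang),np.cos(ang),0])
print(a.round(1),b.round(1),np.linalg.norm(a-b),'centre',m-59*u, np.degrees(ang)+90)
E
```

```text
[399.8 163.9  22. ] [461.9 164.9  22. ] 62.05659895006144 centre [431.83585395 105.44414597  22.        ] 90.9360767941764
```

The box's far edge runs from (216,118) to (306,115), giving a centre near (432,104.5) and an angle of about 90.5°. I'll lower.

{"op": "servo_tool", "data": {
  "steps": [
    [0.2,0.15,1,0,0,-0.025],
    [0,0,2,0,0,0],
    [0,0,2,0,0,0],
    [0,0,1,0,0,0],
    [0,0,0.5,0,0,0]
  ]
}}

```text
time_s: 15.6
tcp_pos: [431.5, 104.2, 35.7]
orientation: [0.704, 0.71, -0.001, -0.001]
wrist_force: [0.9, 0.2, -0.3]
width: 9.4
```

{"op": "servo_tool", "data": {
  "steps": [
    [0,0,0.2,0,0,0],
    [0,0,0.2,0,0,0],
    [0,0,0.1,0,0,0],
    [0,0,0,0,0,0],
    [0,0,0,0,0,0]
  ]
}}

```text
time_s: 16.1
tcp_pos: [432.2, 104.0, 32.1]
orientation: [0.704, 0.71, 0.0, 0.0]
wrist_force: [-0.2, -0.5, 0.3]
width: 8.7
```

{"op": "servo_tool", "data": {
  "steps": [
    [0,0,0.05,0,0,0],
    [0,0,0.05,0,0,0],
    [0,0,0,0,0,0],
    [0,0,0,0,0,0],
    [0,0,0,0,0,0]
  ]
}}

```text
time_s: 16.6
tcp_pos: [432.2, 104.1, 31.5]
orientation: [0.704, 0.71, 0.0, 0.0]
wrist_force: [-5.1, -1.2, 20.9]
width: 8.7
```

{"op": "servo_tool", "data": {
  "steps": [
    [0,0,0,0,0,0],
    [0,0,0,0,0,0],
    [0,0,0,0,0,0],
    [0,0,0,0,0,0],
    [0,0,0,0,0,0]
  ],
  "grip": 0.06
}}

```text
time_s: 17.1
tcp_pos: [432.0, 104.1, 30.7]
orientation: [0.704, 0.71, -0.0, -0.0]
wrist_force: [-0.3, -0.4, 0.1]
width: 46.0
```

{"op": "servo_tool", "data": {
  "steps": [
    [0,0,0,0,0,0],
    [0,0,-2,0,0,0],
    [0,0,-4,0,0,0],
    [0,0,-4,0,0,0],
    [0,0,-2,0,0,0]
  ]
}}

```text
time_s: 17.6
tcp_pos: [432.7, 104.4, 153.5]
orientation: [0.704, 0.71, 0.001, 0.001]
wrist_force: [-0.8, -0.9, -0.2]
width: 50.0
```

```bash
python3 - <<'E'
from h import *
p=col('col_short_mid',19,'w7')
plan((601,355,155),101.6)
E
```

```text
wrist col_short_mid 0.68 uv 262.0 185.0 rows 140 232 cols 251 272 rect 432.9 104.6 size 83 18 ang 90.9
  tip 0.62 [432.1 101.7  18.4]
from [432.6 103.9 151.7] t 17.75 F [ 0.2  0.5 -0.6] w 49.8
[[3.57,2.43,-0.04,0,0,-0.028],[3.5,2.53,-0.04,0,0,-0.028],[3.43,2.63,-0.04,0,0,-0.028],[3.35,2.72,-0.04,0.001,0,-0.028],[3.27,2.82,-0.05,0,0,-0.028]]
[[3.2,2.91,-0.05,0.001,0,-0.027],[3.11,2.99,-0.05,0,0.001,-0.028],[0,0,0,0,0,0],[0,0,0,0,0,0],[0,0,0,0,0,0]]
```

View pics/w7.png

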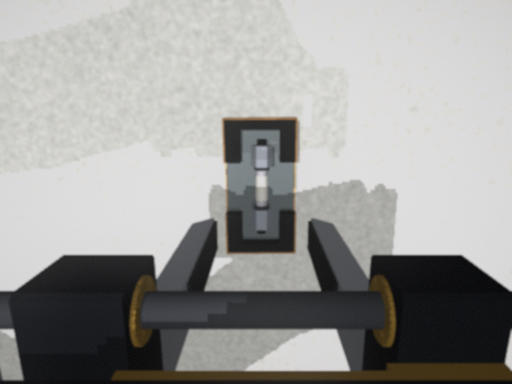

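The short column lies flat in its slot, from (262,140) to (262,232). Next is the long column.

{"op": "servo_tool", "data": {
  "steps": [
    [3.55,2.45,0,0,0,-0.028],
    [3.5,2.55,0,0,0,-0.028],
    [3.45,2.65,0,0,0,-0.028],
    [3.35,2.7,0,0,0,-0.028],
    [3.25,2.8,0,0,0,-0.028]
  ]
}}

```text
time_s: 18.25
tcp_pos: [552.7, 284.5, 148.9]
orientation: [0.652, 0.758, -0.001, -0.0]
wrist_force: [0.1, 0.8, 0.8]
width: 49.8
```

{"op": "servo_tool", "data": {
  "steps": [
    [3.2,2.9,0,0,0,-0.028],
    [3.1,3.0,0,0,0,-0.028],
    [0,0,0,0,0,0],
    [0,0,0,0,0,0],
    [0,0,0,0,0,0]
  ]
}}

```text
time_s: 18.75
tcp_pos: [599.9, 354.0, 149.6]
orientation: [0.632, 0.775, -0.001, -0.0]
wrist_force: [-0.3, -0.2, 0.5]
width: 49.3
```

```bash
python3 - <<'E'
from h import *
p=col('col_long_mid',9)
plan((601,356,60),101.6,5)
E
```

```text
wrist col_long_mid 0.89 uv 261.0 172.0 rows 73 277 cols 249 272 rect 598.3 357.1 size 185 19 ang 102.4
  tip 0.84 [600.3 359.7   5.5]
from [600.5 353.9 150.8] t 18.9 F [0.2 0.4 0.4] w 49.5
[[0.04,0.02,1.82,0,0,0.0],[0.04,0.02,1.82,0,0,0.0],[0.04,0.02,1.81,0,0,0.0],[0.04,0.02,1.82,0,0,0.0],[0.04,0.01,1.81,0,0.001,0.001]]
```

{"op": "servo_tool", "data": {
  "steps": [
    [0.35,-0.05,3.5,0,0,-0.007],
    [0,0,4,0,0,0],
    [0,0,3,0,0,0],
    [0,0,1.5,0,0,0],
    [0,0,0.7,0,0,0]
  ]
}}

```text
time_s: 19.4
tcp_pos: [599.1, 357.6, 23.0]
orientation: [0.629, 0.777, -0.001, -0.0]
wrist_force: [0.7, -0.5, -0.0]
width: 49.6
```

{"op": "servo_tool", "data": {
  "steps": [
    [0,0,0.2,0,0,0],
    [0,0,0,0,0,0],
    [0,0,0,0,0,0],
    [0,0,0,0,0,0],
    [0,0,0,0,0,0]
  ]
}}

```text
time_s: 19.9
tcp_pos: [599.5, 358.4, 22.4]
orientation: [0.629, 0.778, 0.0, 0.0]
wrist_force: [-0.5, 1.3, 0.2]
width: 50.0
```

{"op": "servo_tool", "data": {
  "steps": [
    [0,0,0,0,0,0],
    [0,0,0,0,0,0],
    [0,0,0,0,0,0],
    [0,0,0,0,0,0],
    [0,0,0,0,0,0]
  ],
  "grip": -1,
  "newtons": 40
}}

```text
time_s: 20.4
tcp_pos: [599.2, 358.3, 21.7]
orientation: [0.629, 0.778, -0.0, -0.0]
wrist_force: [0.7, 0.5, 0.5]
width: 13.1
```

{"op": "servo_tool", "data": {
  "steps": [
    [0,0,0,0,0,0],
    [0,0,0,0,0,0],
    [0,0,-1,0,0,0],
    [0,0,-3,0,0,0],
    [0,0,-4,0,0,0]
  ]
}}

```text
time_s: 20.9
tcp_pos: [598.4, 357.7, 101.7]
orientation: [0.629, 0.778, -0.001, -0.001]
wrist_force: [1.4, 0.3, -1.5]
width: 8.9
```

```bash
python3 - <<'E'
from h import *
p=col('col_long_mid',88)
plan((590,-348,110),92.5)
E
```

```text
wrist col_long_mid 0.57 uv 262.0 190.0 rows 55 370 cols 244 282 rect 597.7 362.0 size 176 18 ang 101.9
  tip 0.73 [601.  358.5  82.6]
from [600.4 359.1 105.1] t 21.05 F [-0.6  0.3 -1.5] w 8.8
[[-4.31,-0.99,-0.04,0,-0,0.01],[-4.32,-0.95,-0.04,0,-0,0.01],[-4.33,-0.9,-0.04,0,-0,0.011],[-4.34,-0.85,-0.04,0,-0,0.01],[-4.34,-0.81,-0.04,0,-0,0.011]]
[[-4.35,-0.76,-0.04,0,-0,0.01],[-4.36,-0.72,-0.04,0,-0,0.011],[-4.37,-0.67,-0.04,0,-0,0.01],[-4.37,-0.63,-0.04,0.001,-0,0.011],[-4.38,-0.58,-0.04,0,-0,0.01]]
[[-4.39,-0.54,-0.04,0.001,-0,0.011],[-4.39,-0.49,-0.04,0,-0,0.01],[-4.4,-0.44,-0.04,0.001,-0.001,0.011],[-4.4,-0.4,-0.04,0,-0,0.01],[-4.41,-0.35,-0.04,0.001,-0.001,0.011]]
[[-4.41,-0.3,-0.04,0,-0,0.01],[0,0,0,0,0,0],[0,0,0,0,0,0],[0,0,0,0,0,0],[0,0,0,0,0,0]]
```

{"op": "servo_tool", "data": {
  "steps": [
    [-3,-0.7,0,0,0,0.01],
    [-4.3,-0.95,0,0,0,0.01],
    [-4.35,-0.9,0,0,0,0.01],
    [-4.35,-0.85,0,0,0,0.01],
    [-4.35,-0.8,0,0,0,0.01]
  ]
}}

```text
time_s: 21.55
tcp_pos: [595.7, 148.5, 101.1]
orientation: [0.648, 0.762, -0.0, -0.0]
wrist_force: [1.5, 0.1, -1.1]
width: 8.8
```

{"op": "servo_tool", "data": {
  "steps": [
    [-4.35,-0.75,0,0,0,0.01],
    [-4.35,-0.7,0,0,0,0.01],
    [-4.35,-0.65,0,0,0,0.01],
    [-4.4,-0.6,0,0,0,0.01],
    [-4.4,-0.55,0,0,0,0.01]
  ]
}}

```text
time_s: 22.05
tcp_pos: [594.2, -72.4, 101.3]
orientation: [0.667, 0.745, -0.0, -0.0]
wrist_force: [0.9, 1.0, -0.9]
width: 8.5
```

{"op": "servo_tool", "data": {
  "steps": [
    [-4.4,-0.5,0,0,0,0.01],
    [-4.4,-0.5,0,0,0,0.01],
    [-4.4,-0.45,0,0,0,0.01],
    [-4.4,-0.4,0,0,0,0.01],
    [-4.4,-0.35,0,0,0,0.01]
  ]
}}

```text
time_s: 22.55
tcp_pos: [592.2, -293.4, 101.1]
orientation: [0.685, 0.728, -0.0, -0.001]
wrist_force: [0.4, 0.2, -1.9]
width: 8.4
```

{"op": "servo_tool", "data": {
  "steps": [
    [-3.5,-0.3,0,0,0,0.01],
    [-2,-0.3,0,0,0,0],
    [0,0,0,0,0,0],
    [0,0,0,0,0,0],
    [0,0,0,0,0,0]
  ]
}}

```text
time_s: 23.05
tcp_pos: [590.3, -345.5, 101.4]
orientation: [0.688, 0.725, 0.0, -0.0]
wrist_force: [0.2, -0.3, -1.4]
width: 8.6
```

```bash
python3 - <<'E'
from h import *
p=col('box_long',22,'w8')
col('col_long_mid',88)
plan((590,-347,60),92.5,5)
E
```

```text
wrist box_long 0.58 uv 267.0 139.0 rows 45 343 cols 219 315 rect 592.0 -348.8 size 223 64 ang 91.8
wrist box_long 0.27 uv 47.0 176.0 rows 60 336 cols 0 115 rect 426.6 -361.7 size 201 78 ang 75.8
  tip 0.74 [ 591.1 -343.3    1.4]
wrist col_long_mid 0.92 uv 262.0 190.0 rows 54 370 cols 244 281 rect 590.6 -341.2 size 176 18 ang 93.0
  tip 0.9 [ 593.8 -343.9   86.1]
from [ 590.3 -346.4  101.8] t 23.35 F [-0.3  0.5 -1.8] w 8.9
[[-0.01,-0.01,0.84,-0,-0,0.002],[-0.01,-0.01,0.84,-0,-0,0.001],[-0.01,-0,0.83,-0,-0,0.002],[-0.01,-0.01,0.84,-0,-0,0.001],[-0.02,-0,0.83,-0,-0,0.002]]
```

View pics/w8.png

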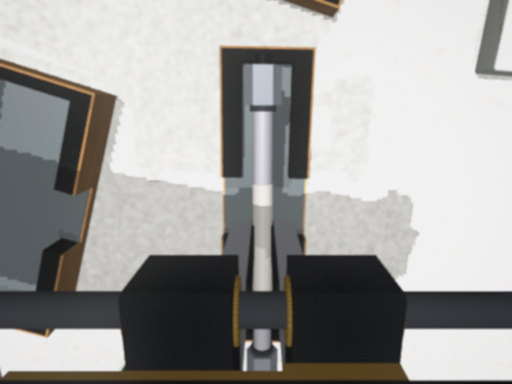

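```bash
python3 - <<'E'
from h import *
p=eyes.read_camera('wrist')
a=ray(p,(220,47),22);b=ray(p,(315,49),22);m=(a+b)/2
ang=np.arctan2(*(b-a)[1::-1]);u=np.array([-np.sin(ang),np.cos(ang),0])
print(a.round(1),b.round(1),np.linalg.norm(a-b),'centre',m-109*u, np.degrees(ang)+90)
E
```

```text
[ 557.5 -241.4   22. ] [ 619.4 -239.4   22. ] 61.97275001456676 centre [ 592.03825072 -349.33156468   22.        ] 91.88974095100285
```

The box's far edge runs from (220,47) to (315,49), and the centre is about (591.5,-348). The column is over the slot. I'll lower it.

{"op": "servo_tool", "data": {
  "steps": [
    [-0.15,0.1,1,0,0,0.01],
    [0,0,2,0,0,0],
    [0,0,2,0,0,0],
    [0,0,1,0,0,0],
    [0,0,0.5,0,0,0]
  ]
}}

```text
time_s: 23.9
tcp_pos: [590.8, -348.0, 35.4]
orientation: [0.693, 0.721, -0.0, -0.001]
wrist_force: [-0.3, 0.3, -1.2]
width: 8.9
```

{"op": "servo_tool", "data": {
  "steps": [
    [0,0,0.2,0,0,0],
    [0,0,0.2,0,0,0],
    [0,0,0.1,0,0,0],
    [0,0,0,0,0,0],
    [0,0,0,0,0,0]
  ]
}}

```text
time_s: 24.4
tcp_pos: [591.4, -348.4, 32.1]
orientation: [0.692, 0.721, 0.0, 0.0]
wrist_force: [0.2, 0.7, -1.6]
width: 8.5
```

{"op": "servo_tool", "data": {
  "steps": [
    [0,0,0.05,0,0,0],
    [0,0,0.03,0,0,0],
    [0,0,0,0,0,0],
    [0,0,0,0,0,0],
    [0,0,0,0,0,0]
  ]
}}

```text
time_s: 24.9
tcp_pos: [591.4, -348.4, 31.7]
orientation: [0.692, 0.721, -0.0, 0.0]
wrist_force: [-2.7, 1.7, 8.2]
width: 8.7
```

{"op": "servo_tool", "data": {
  "steps": [
    [0,0,0,0,0,0],
    [0,0,0,0,0,0],
    [0,0,0,0,0,0],
    [0,0,0,0,0,0],
    [0,0,0,0,0,0]
  ],
  "grip": 0.06
}}

```text
time_s: 25.4
tcp_pos: [591.2, -348.3, 30.9]
orientation: [0.692, 0.721, 0.0, -0.0]
wrist_force: [0.6, -0.7, 0.4]
width: 45.0
```

{"op": "servo_tool", "data": {
  "steps": [
    [0,0,0,0,0,0],
    [0,0,-2,0,0,0],
    [0,0,-4,0,0,0],
    [0,0,-4,0,0,0],
    [0,0,-2,0,0,0]
  ]
}}

```text
time_s: 25.9
tcp_pos: [592.5, -348.6, 156.3]
orientation: [0.692, 0.722, 0.001, 0.002]
wrist_force: [0.7, -0.5, 0.2]
width: 49.9
```

```bash
python3 - <<'E'
from h import *
p=col('col_long_mid',19,'w9')
plan((424,364,165),75)
E
```

```text
wrist col_long_mid 0.64 uv 260.0 178.0 rows 77 282 cols 250 271 rect 592.3 -348.8 size 185 19 ang 92.3
  tip 0.86 [ 592.6 -343.3   15.3]
from [ 591.9 -348.6  153.7] t 26.05 F [ 0.7 -0.1 -0.8] w 49.8
[[4.49,-0.87,-0.08,0,0,0.019],[4.48,-0.95,-0.08,0,0,0.019],[4.46,-1.04,-0.08,0,0,0.019],[4.44,-1.12,-0.08,0,0,0.019],[4.41,-1.2,-0.08,0,0,0.019]]
[[4.39,-1.29,-0.08,0,0,0.019],[4.36,-1.37,-0.08,0,0,0.019],[4.34,-1.45,-0.08,0,0,0.019],[4.31,-1.54,-0.08,0,0,0.019],[4.28,-1.62,-0.08,0,0,0.019]]
[[4.25,-1.7,-0.08,0.001,0,0.019],[4.22,-1.78,-0.08,0,0,0.019],[4.18,-1.86,-0.08,0.001,0,0.019],[4.14,-1.94,-0.08,0,0,0.019],[4.11,-2.01,-0.09,0.001,0.001,0.018]]
[[4.07,-2.09,-0.08,0,0,0.019],[0,0,0,0,0,0],[0,0,0,0,0,0],[0,0,0,0,0,0],[0,0,0,0,0,0]]
```

View pics/w9.png

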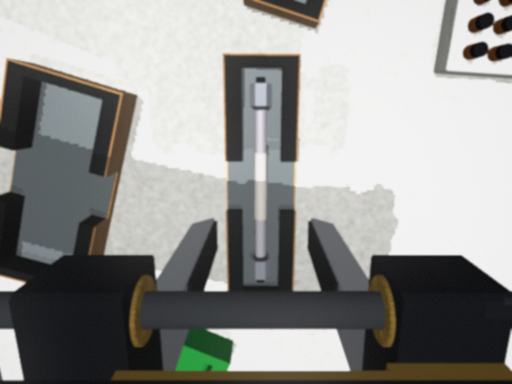

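The long column is seated, from (260,77) to (260,282). Last is the thick column; I'll open the gripper fully on the way.

{"op": "servo_tool", "data": {
  "steps": [
    [4.5,-0.85,0,0,0,0.019],
    [4.5,-0.95,0,0,0,0.019],
    [4.45,-1.05,0,0,0,0.019],
    [4.45,-1.1,0,0,0,0.019],
    [4.4,-1.2,0,0,0,0.019]
  ],
  "grip": 1
}}

```text
time_s: 26.55
tcp_pos: [537.8, -123.6, 150.6]
orientation: [0.726, 0.687, -0.0, -0.0]
wrist_force: [1.8, 0.6, 1.0]
width: 86.4
```

{"op": "servo_tool", "data": {
  "steps": [
    [4.4,-1.3,0,0,0,0.019],
    [4.35,-1.35,0,0,0,0.019],
    [4.35,-1.45,0,0,0,0.019],
    [4.3,-1.55,0,0,0,0.019],
    [4.3,-1.6,0,0,0,0.019]
  ]
}}

```text
time_s: 27.05
tcp_pos: [485.6, 98.9, 150.8]
orientation: [0.758, 0.652, -0.0, -0.0]
wrist_force: [1.1, -0.1, -0.1]
width: 94.0
```

{"op": "servo_tool", "data": {
  "steps": [
    [4.25,-1.7,0,0,0,0.019],
    [4.2,-1.8,0,0,0,0.019],
    [4.2,-1.85,0,0,0,0.019],
    [4.15,-1.95,0,0,0,0.019],
    [4.1,-2,0,0,0,0.019]
  ]
}}

```text
time_s: 27.55
tcp_pos: [433.2, 321.6, 150.7]
orientation: [0.788, 0.615, -0.0, 0.0]
wrist_force: [1.2, -0.4, 0.1]
width: 93.9
```

{"op": "servo_tool", "data": {
  "steps": [
    [4.05,-2.1,0,0,0,0.019],
    [0,0,0,0,0,0],
    [0,0,0,0,0,0],
    [0,0,0,0,0,0],
    [0,0,0,0,0,0]
  ]
}}

```text
time_s: 28.05
tcp_pos: [424.2, 363.2, 150.8]
orientation: [0.794, 0.608, -0.0, 0.0]
wrist_force: [0.7, -0.4, 0.3]
width: 93.9
```

```bash
python3 - <<'E'
from h import *
p=col('col_thick_mid',22,'w10')
s=sensors.sense();print(s['orientation'],s['qpos'].round(2) if hasattr(s['qpos'],'round') else s['qpos'])
plan((424,364,60),75,5)
E
```

```text
wrist col_thick_mid 0.82 uv 258.0 182.0 rows 96 271 cols 230 285 rect 420.6 364.4 size 154 46 ang 74.8
  tip 0.61 [421.  366.4  22.5]
[7.94121166e-01 6.07759462e-01 5.37733774e-06 9.88036136e-05] [-0.22  0.47 -0.69  1.83  0.36  0.97 -1.33]
from [424.1 363.7 151. ] t 28.2 F [ 0.4 -0.3  0.5] w 93.8
[[0,-0,1.82,0,0,-0.001],[0.01,-0,1.82,0,0,-0.0],[0,-0.01,1.82,0,0,-0.001],[0.01,-0,1.82,0,0,-0.0],[0,-0.01,1.82,0,0,-0.001]]
```

View pics/w10.png

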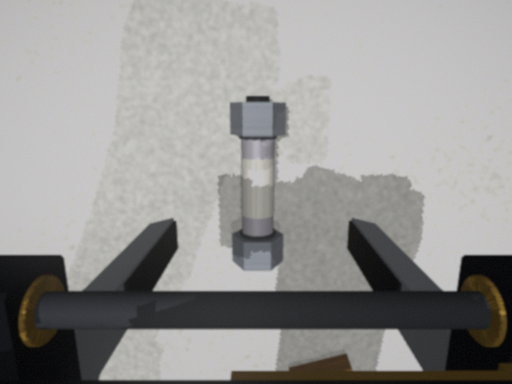

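The thick column is between the fingers, from (258,96) to (258,271), about 2 mm off centre. I'll descend and grip at 60 N.

{"op": "servo_tool", "data": {
  "steps": [
    [0.02,-0.22,3.5,0,0,0],
    [0,0,4,0,0,0],
    [0,0,3,0,0,0],
    [0,0,1.5,0,0,0],
    [0,0,0.7,0,0,0]
  ]
}}

```text
time_s: 28.7
tcp_pos: [421.4, 365.0, 23.1]
orientation: [0.794, 0.608, -0.001, -0.0]
wrist_force: [0.7, -0.0, 0.3]
width: 94.1
```

{"op": "servo_tool", "data": {
  "steps": [
    [0,0,0.2,0,0,0],
    [0,0,0,0,0,0],
    [0,0,0,0,0,0],
    [0,0,0,0,0,0],
    [0,0,0,0,0,0]
  ],
  "grip": -1,
  "newtons": 60
}}

```text
time_s: 29.2
tcp_pos: [421.8, 365.5, 22.5]
orientation: [0.794, 0.608, 0.0, 0.0]
wrist_force: [-0.3, 0.5, -0.5]
width: 57.3
```

{"op": "servo_tool", "data": {
  "steps": [
    [0,0,0,0,0,0],
    [0,0,0,0,0,0],
    [0,0,0,0,0,0],
    [0,0,0,0,0,0],
    [0,0,0,0,0,0]
  ]
}}

```text
time_s: 29.7
tcp_pos: [421.3, 365.4, 22.0]
orientation: [0.794, 0.608, -0.0, -0.0]
wrist_force: [-1.2, 0.3, 1.3]
width: 26.8
```

{"op": "servo_tool", "data": {
  "steps": [
    [0,0,0,0,0,0],
    [0,0,-0.5,0,0,0],
    [0,0,-1.5,0,0,0],
    [0,0,-3,0,0,0],
    [0,0,-4,0,0,0]
  ]
}}

```text
time_s: 30.2
tcp_pos: [420.8, 364.7, 112.7]
orientation: [0.794, 0.608, -0.001, -0.0]
wrist_force: [1.8, -0.3, -5.9]
width: 26.8
```

```bash
python3 - <<'E'
from h import *
p=col('col_thick_mid',105)
plan((411,-352,115),75.4)
E
```

```text
wrist col_thick_mid 0.8 uv 263.0 213.0 rows 88 371 cols 214 314 rect 420.8 363.5 size 156 48 ang 74.7
  tip 0.74 [424.2 364.5 110.4]
from [422.6 366.  114.8] t 30.35 F [ 1.2  0.  -5.8] w 27.0
[[-4.35,1.1,-0.01,0,-0,-0.001],[-4.35,1.09,-0.01,0,-0,-0.0],[-4.35,1.09,-0.01,0,-0,-0.001],[-4.35,1.09,-0.01,0,-0,-0.0],[-4.36,1.09,-0.01,0,-0,-0.001]]
[[-4.36,1.09,-0.01,0,-0,-0.0],[-4.36,1.08,-0.01,0,-0,-0.001],[-4.36,1.08,-0.01,0,-0,-0.0],[-4.36,1.08,-0.01,0,-0,-0.001],[-4.36,1.08,-0.02,0,-0,-0.0]]
[[-4.36,1.08,-0.01,0,-0.001,-0.001],[-4.36,1.07,-0.01,0.001,-0,-0.0],[-4.35,1.07,-0.01,0,-0.001,-0.001],[-4.36,1.07,-0.01,0.001,-0,-0.0],[-4.36,1.07,-0.01,0,-0.001,-0.001]]
[[-4.35,1.06,-0,0.001,-0,-0.0],[0,0,0,0,0,0],[0,0,0,0,0,0],[0,0,0,0,0,0],[0,0,0,0,0,0]]
```

{"op": "servo_tool", "data": {
  "steps": [
    [-1.5,0.4,0,0,0,0],
    [-2.5,0.65,0,0,0,0],
    [-3.6,0.9,0,0,0,0],
    [-4,1,0,0,0,0],
    [-4,1,0,0,0,0]
  ]
}}

```text
time_s: 30.85
tcp_pos: [418.0, 201.9, 110.9]
orientation: [0.794, 0.608, -0.001, -0.0]
wrist_force: [1.3, 0.1, -5.0]
width: 26.5
```

{"op": "servo_tool", "data": {
  "steps": [
    [-4,1,0,0,0,0],
    [-4,1,0,0,0,0],
    [-4,1,0,0,0,0],
    [-4,1,0,0,0,0],
    [-4,1,0,0,0,0]
  ]
}}

```text
time_s: 31.35
tcp_pos: [414.0, -4.0, 111.3]
orientation: [0.794, 0.608, -0.001, -0.0]
wrist_force: [0.7, 0.8, -5.9]
width: 27.0
```

{"op": "servo_tool", "data": {
  "steps": [
    [-4,1,0,0,0,0],
    [-4,1,0,0,0,0],
    [-4,1,0,0,0,0],
    [-4,1,0,0,0,0],
    [-4,1,0,0,0,0]
  ]
}}

```text
time_s: 31.85
tcp_pos: [410.0, -209.7, 111.1]
orientation: [0.794, 0.608, -0.0, -0.001]
wrist_force: [1.5, -0.2, -4.9]
width: 26.6
```

{"op": "servo_tool", "data": {
  "steps": [
    [-4,0.9,0,0,0,0],
    [-3.5,0.8,0,0,0,0],
    [-2.5,0.6,0,0,0,0],
    [0,0,0,0,0,0],
    [0,0,0,0,0,0]
  ]
}}

```text
time_s: 32.35
tcp_pos: [406.7, -310.1, 110.9]
orientation: [0.794, 0.608, -0.0, -0.001]
wrist_force: [-0.7, -0.0, -5.7]
width: 26.7
```

```bash
python3 - <<'E'
from h import *
p=col('box_thick',34,'w11')
col('box_thick',34,None,'top'); col('box_thick',34,None,'scene')
col('col_thick_mid',105)
plan((411,-352,115),75.4)
E
```

```text
wrist box_thick 0.75 uv 475.0 370.0 rows 360 379 cols 448 504 rect 537.5 -488.9 size 49 17 ang 160.5
wrist box_thick 0.56 uv 314.0 189.0 rows 127 365 cols 221 353 rect 412.8 -352.2 size 189 91 ang 75.2
  tip 0.19 [ 409.1 -309.6  111.4]
top box_thick 0.82 uv 443.0 230.0 rows 203 256 cols 405 480 rect 487.4 -585.5 size 193 100 ang 68.5
top box_thick 0.57 uv 331.0 253.0 rows 237 272 cols 322 338 rect 429.9 -277.4 size 94 36 ang 167.4
  tip 0.67 [ 493.6 -595.8    1.5]
scene box_thick 0.79 uv 183.0 175.0 rows 162 187 cols 158 208 rect 426.2 -353.0 size 194 113 ang 75.4
scene box_thick 0.75 uv 123.0 200.0 rows 184 216 cols 96 151 rect 503.6 -585.6 size 202 109 ang 66.5
  tip 0.59 [ 490.4 -587.9   -3.9]
  tip 0.58 [ 412.3 -355.6    1.3]
wrist col_thick_mid 0.58 uv 262.0 212.0 rows 87 371 cols 212 313 rect 408.3 -310.7 size 156 49 ang 74.9
wrist col_thick_mid 0.24 uv 501.0 127.0 rows 62 270 cols 481 511 rect 535.3 -305.6 size 107 13 ang 92.4
  tip 0.74 [ 408.3 -311.1  113.3]
from [ 407.9 -310.3  112. ] t 32.95 F [ 1.5  0.6 -5.1] w 26.9
[[-3.95,1.38,-0.3,-0,-0,-0.008],[0,0,0,0,0,0],[0,0,0,0,0,0],[0,0,0,0,0,0],[0,0,0,0,0,0]]
```

View pics/w11.png

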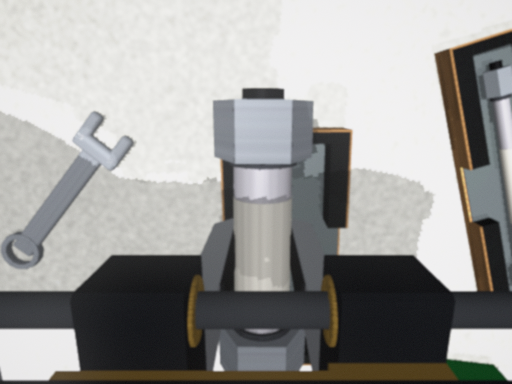

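The thick box shows behind the column, its far edge near row 128. Three estimates agree on a centre of about (411.5,-353). I'll move over it and recheck.

{"op": "servo_tool", "data": {
  "steps": [
    [-2,0.7,0,0,0,-0.006],
    [-2.03,0.76,0,0,0,0],
    [0,0,0,0,0,0],
    [0,0,0,0,0,0],
    [0,0,0,0,0,0]
  ]
}}

```text
time_s: 33.45
tcp_pos: [411.7, -352.3, 111.8]
orientation: [0.792, 0.611, 0.0, -0.0]
wrist_force: [0.2, 0.3, -5.5]
width: 26.5
```

```bash
python3 - <<'E'
from h import *
p=col('box_thick',34,'w12')
plan((411.5,-353,60),75.4,5)
E
```

```text
wrist box_thick 0.93 uv 475.0 355.0 rows 330 379 cols 447 505 rect 546.8 -516.5 size 46 46 ang 165.4
wrist box_thick 0.77 uv 264.0 138.0 rows 68 289 cols 193 333 rect 415.9 -339.4 size 160 92 ang 75.4
  tip 0.25 [ 591.9 -345.3   -2.8]
from [ 411.8 -352.5  112. ] t 33.6 F [ 1.  -0.6 -5. ] w 26.8
[[-0.01,-0,1.04,-0,-0,-0.0],[-0.01,-0,1.04,-0,-0,-0.0],[-0.01,-0,1.04,-0,-0,-0.0],[-0.01,-0.01,1.04,-0,-0,-0.001],[-0.01,-0,1.04,-0,-0,-0.0]]
```

View pics/w12.png

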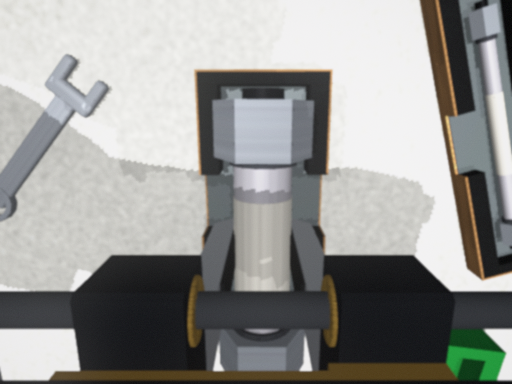

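```bash
python3 - <<'E'
from h import *
p=eyes.read_camera('wrist')
a=ray(p,(194.5,70),34);b=ray(p,(332.5,70),34);m=(a+b)/2
ang=np.arctan2(*(b-a)[1::-1]);u=np.array([-np.sin(ang),np.cos(ang),0])
print(np.linalg.norm(a-b),'centre',m-92*u, np.degrees(ang)+90, sensors.sense()['tcp_pos'])
E
```

```text
90.5897967381498 centre [ 412.78678342 -352.57774492   34.        ] 75.377227891292 [ 411.71259372 -352.67914615  112.01396571]
```

Centre (412.8,-352.6), which agrees to 1 mm. I'll lower.

{"op": "servo_tool", "data": {
  "steps": [
    [0,0.07,1,0,0,0],
    [0,0,2,0,0,0],
    [0,0,2,0,0,0],
    [0,0,1,0,0,0],
    [0,0,0.6,0,0,0]
  ]
}}

```text
time_s: 34.15
tcp_pos: [412.1, -352.8, 44.8]
orientation: [0.792, 0.611, -0.0, -0.001]
wrist_force: [0.3, 0.0, -5.2]
width: 26.9
```

{"op": "servo_tool", "data": {
  "steps": [
    [0,0,0.4,0,0,0],
    [0,0,0.4,0,0,0],
    [0,0,0.4,0,0,0],
    [0,0,0.1,0,0,0],
    [0,0,0,0,0,0]
  ]
}}

```text
time_s: 34.65
tcp_pos: [412.4, -353.3, 33.0]
orientation: [0.792, 0.611, -0.0, 0.0]
wrist_force: [-0.3, 0.0, -4.3]
width: 27.0
```

{"op": "servo_tool", "data": {
  "steps": [
    [0,0,0.05,0,0,0],
    [0,0,0.03,0,0,0],
    [0,0,0,0,0,0],
    [0,0,0,0,0,0],
    [0,0,0,0,0,0]
  ]
}}

```text
time_s: 35.15
tcp_pos: [412.3, -353.3, 32.2]
orientation: [0.792, 0.611, 0.0, 0.0]
wrist_force: [0.7, 0.4, -6.5]
width: 26.8
```

{"op": "servo_tool", "data": {
  "steps": [
    [0,0,0.04,0,0,0],
    [0,0,0,0,0,0],
    [0,0,0,0,0,0],
    [0,0,0,0,0,0],
    [0,0,0,0,0,0]
  ]
}}

```text
time_s: 35.65
tcp_pos: [412.4, -353.3, 32.0]
orientation: [0.792, 0.611, -0.0, 0.0]
wrist_force: [-2.9, 0.9, 5.8]
width: 26.7
```

Contact with the slot floor. Release, then rise.

{"op": "servo_tool", "data": {
  "steps": [
    [0,0,0,0,0,0],
    [0,0,0,0,0,0],
    [0,0,0,0,0,0],
    [0,0,0,0,0,0],
    [0,0,0,0,0,0]
  ],
  "grip": 0.4
}}

```text
time_s: 36.15
tcp_pos: [412.4, -353.3, 31.7]
orientation: [0.792, 0.611, 0.0, -0.0]
wrist_force: [-0.3, 0.1, 0.6]
width: 63.0
```

{"op": "servo_tool", "data": {
  "steps": [
    [0,0,0,0,0,0],
    [0,0,-2,0,0,0],
    [0,0,-4,0,0,0],
    [0,0,-4,0,0,0],
    [0,0,-3,0,0,0]
  ]
}}

```text
time_s: 36.65
tcp_pos: [412.7, -353.3, 164.1]
orientation: [0.792, 0.611, 0.0, 0.001]
wrist_force: [0.5, 0.0, -0.1]
width: 65.3
```

{"op": "servo_tool", "data": {
  "steps": [
    [-4,-1,-2,0,0,0],
    [-4,-1,-2,0,0,0],
    [-4,-1,0,0,0,0],
    [-3,-1,0,0,0,0],
    [0,0,0,0,0,0]
  ]
}}

```text
time_s: 37.15
tcp_pos: [332.1, -491.7, 201.4]
orientation: [0.794, 0.608, -0.001, -0.0]
wrist_force: [-0.6, -0.1, -0.6]
width: 65.7
```

```bash
python3 - <<'E'
from h import *
p=col('col_thick_mid',40,'w13'); s=sensors.sense(); print(s['tcp_pos'],s['wrist_force'])
ims=[]
for c in ('top','scene'):
    p=eyes.read_camera(c); im=p['color'][:,:,::-1]
    im=im[100:300,60:490] if c=='top' else im[120:280,80:430]
    ims.append(cv2.resize(im,(640,300),interpolation=cv2.INTER_CUBIC))
cv2.imwrite('pics/fin.png',np.vstack(ims))
E
```

```text
wrist col_thick_mid 0.68 uv 309.0 50.0 rows 0 94 cols 283 333 rect 401.8 -387.7 size 77 44 ang 75.8
  tip 0.76 [ 412.4 -350.8   32.2]
[ 336.07810503 -487.40360515  201.60025689] [0.97993596 0.07057427 0.63189758]
```

View pics/w13.png

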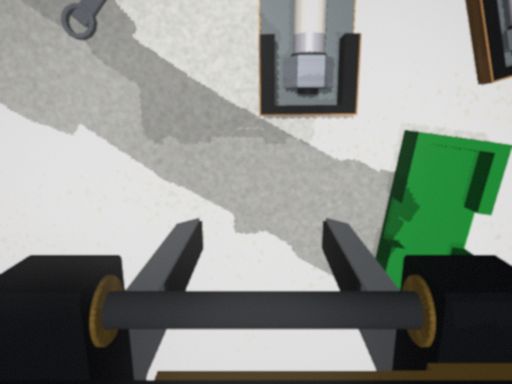

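View pics/fin.png

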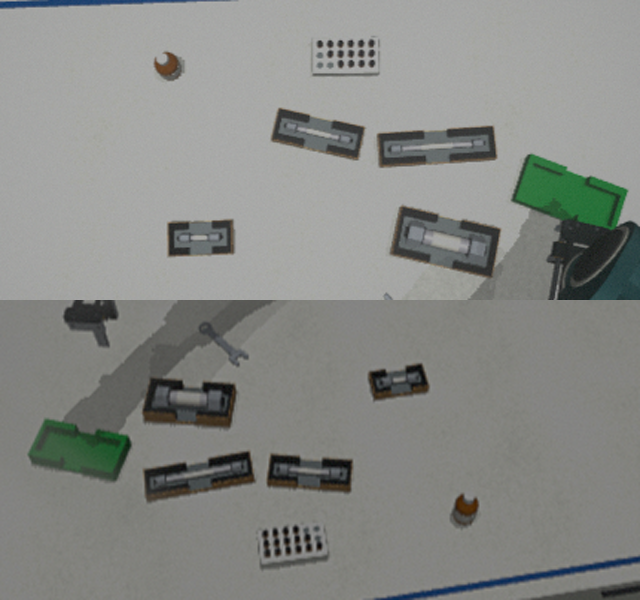

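The closing views show all four columns lying inside their own slots. The thick one is at (440,240), the long at (437,146), the medium at (318,131) and the short at (200,237). The bottle and rack look undisturbed, and the gripper is clear of everything.

```bash
python3 -c "
from station import ctrl; print(ctrl.job_done())"
```

```text
the job is handed in; nothing more can be done
None
```

All four columns (medium, short, long and thick, in that order) were gripped at the bare tube and lowered until they touched the slot floor of their own box. I then released them, and the job was handed in at about 37 s.

- **Seating:** Wrist-camera checks of the medium, short and long columns put them within about 2 mm and 1° of the box centres. I judged the thick column from the last wrist, top and scene pictures, plus one network reading of its axis height at 32 mm against 30 mm expected.
- **Forces:** The highest contact force I read at the wrist was about 21 N, when the short column touched down.
- **Left alone:** The bottle, the rack and the green look-alike box appear undisturbed in the final pictures. I did not measure their positions again.
- **Disagreements:** Centre positions from the network differed from my edge fits by up to 6 mm along the columns, and once it reported the green box with the higher confidence. I used the edge fits and the agreed averages instead. No check failed.

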